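# Seat a drilled core in the spring V-cradle and hold it pressed

### The arm

A 6-joint arm with a two-finger parallel gripper is mounted at the origin on the work surface. World frame = base frame: x ahead of the robot, y to its left, z up, the work surface at z = 0. Lengths are in m, angles in degrees, forces in N, time in s.
With the tool pointing down it reaches from about 0.4 to 0.825 m from the base axis. Payload 7 kg.
Tool frame: the origin (TCP) lies at the very end of the fingers, on their centre line; the grasp point (between the pads) lies 19 mm behind it; z points along the fingers, y is the line along which they close (so a half turn about z gives the same grasp; the last joint's range is limited). The gripper opens to 88 mm and grips with 3 to 60 N. Pads are 19 mm wide; open, the fingers measure 130 mm over their backs; the gripper's body (78 mm by 193 mm) begins 47 mm behind the grasp point.
Start: joints at [-51.675, 20.546, 0.682, 0, -70.136, -16.507], TCP at [0.251, -0.627, 0.203] pointing down, gripper open.
Joint ranges: [-176.03, 176.03], [-82.01, 121.73], [-58.28, 71.71], [-173.87, 95.51], [-174.79, -0.11], [-173.66, 173.66]. Speed limits (degrees/s): [136.94, 136.94, 172.46, 180, 180, 180].

### API

Orientations are given as [roll, pitch, yaw] about the fixed x, y, z axes, in that order (R = Rz(yaw) Ry(pitch) Rx(roll)).
In Python, from plant import ctrl, viewer gives the robot as it stands.
- The arm moves only by the tool servo_tool, never from a script. Its argument "rows" is a list of rows, each a list of 6 numbers: the shift along the world's x, y, z in mm, then the turn, a rotation vector about the world's x, y, z in degrees. A call has 1 to 5 rows; each row shifts and turns the commanded pose from where the row before left it; what a row does not reach is not made up. A row lasts 1/12 s, in which the tool goes at most 41.7 mm and 7.16 degrees, less where a joint would pass 70% of its speed; a pose out of reach is approached as far as the arm can. A call is refused whole if a number of a shift passes 41.7 or a number of a turn 7.16, either way. A call with a gripper value outside its range is refused whole. "fingers" is the finger opening in mm, from 0 to 87.6, set as the call begins (left out, the last holds). The fingers move at their own pace and stop on an object; the grip force is fixed at half the most. Time passes only in rows, so rows that do not move let the fingers close. It gives the time, the measured TCP pose, the force and the opening at its end, in the units of the state.
- ctrl.get_obs(): the state, without advancing time (a new reading comes with each control period).
- viewer.snapshot(name): name is "scene" or "top" or "wrist"; returns (picture, depth): 384x512x3 uint8, red, green, blue; 384x512 float32, m along the optical axis (not along the pixel's ray), 0 where there is no reading.
- viewer.calibration(name): a dict with "fx", "fy", "cx", "cy" (pixels), "origin" and "rotation" of the camera in the world. Camera axes: x right, y up, looking along -z (the intrinsics and any distortion apply to the point x, -y, -z); pixel columns grow to the right and rows downward; lengths in m; the calibration is good to about 2 mm. A picture is of the moment at which its call begins: read the wrist's pose just before it. calibration takes no time and is no camera call; for the wrist camera it gives the pose at the moment of the call.
- ctrl.close_job(): hands the job in, once; it reports no verdict.
The state is a dict: "clock": time; "joint_pos": joint angles; "qvel": joint speeds; "tau": joint torques, N m; "tool_pos": TCP position; "orientation": TCP orientation; "force": force on the tool from outside, world axes, zero at the start; "moment": the same for the moment, N m; "opening": finger opening in m.
Only numpy, scipy, OpenCV 4.12 (cv2) and the standard library are available. Lean on these libraries where they do the work, as an engineer would, in place of code of your own. Each camera call takes 0.05 s, during which the arm holds its last target. There are 200 camera calls.

### The job

Lift the core with the blue bands out of the wooden rack, lay it gently in the V of the spring-loaded cradle, centred lengthwise, and press it straight down, so that both sides of the V take the load, until the orange pointer stands within the green band. Finish while still holding it pressed there, with the fingers on the core: do not let go. Leave the other cores and everything else on the table where they are.

Things in the scene. Friction and masses are not known exactly. Their poses are not given: they have to be found in the camera images.
- core_blue_center (a point): Centre of the core to be tested: solid grey concrete cylinder with a blue band near each end, 40 mm in diameter, 110 mm long, about 0.33 kg (0.26 to 0.40). x is its axis (either way round); roll is of no account. It starts lying level in any of the rack's three bays. The middle 60 mm are bare, to be gripped across the diameter from above.
- core_yellow_center (a point): Centre of another core of the same size, terracotta red with yellow bands, in another bay; to be left alone.
- core_white_center (a point): Centre of another core of the same size, near-black with white bands, in another bay; to be left alone.
- rack: Fixed wooden rack, 146 mm (x) by 260 mm (y); origin on the table under its middle. Three bays at y = -85, 0, +85 mm; in each a core lies along x on two 12 mm dowels (tops 24 mm above the table, 12 mm either side of the bay's middle), centre 41 mm above the table. End boards 34 mm high beyond the cores' ends. Rack and stand may change sides of the table.
- stand: Fixed green base plate of the cradle, 170 mm (x) by 100 mm (y), 12 mm thick; origin on the table under its middle. At its +x end a white upright plate (x = 72 mm, y = 16 to 42 mm, top 58 mm above the table) carries the green band, 28 to 36 mm above the table.
- seat (a point): Where the core's centre lies when seated: x along the V, z up. It moves down with the cradle; 81 mm above the table while the cradle is up. The V's sides slope 45 degrees and stand only at x = -52..-28 and +28..+52 mm, so fingers can straddle the core in the gap, where all is 33 mm or more below this point. V's upper edges: 7 mm below it, 26 mm either side. All of the stand is lower.
- cradle (a joint): How far the cradle is pressed down, m: 0 at the top, stop at 0.020. The orange pointer is in the green band from 0.006 to 0.014, in its middle at 0.010. On a preloaded spring: the core's weight alone does not move it; with the core in, it starts to move at about 9 N of push and takes 0.8 N more per mm (about 17 N at 0.010).
- cheek_left: The steel side of the V on +y of the seat (two plates, 24 mm long each, inclined at 45 degrees); the origin is at the seat point.
- cheek_right: The steel side of the V on -y of the seat, its mirror image; the origin is at the seat point.
- jar: Clear jar with green lid, 72 mm wide, 75 mm high, origin under its middle; to be left alone.
- wash_bottle: White wash bottle, 64 mm wide, 170 mm high, origin under its middle; to be left alone.
- brush: Brush with a wooden handle lying on the table along its x axis; to be left alone.
- dish: Low blue dish, 110 mm wide, 28 mm high, origin under its middle; to be left alone.
- weight: Brass balance weight, 44 mm wide, 58 mm high, origin under its middle; to be left alone.
Things that resemble listed ones, but are neither listed nor needed, are in the scene too. What is shaped like the part that bears core_blue_center but turquoise is not meant. What is shaped like the stand but red is not meant.

How it is judged (in metres and radians):
On the way:
1. the blue-banded core is lifted out of the rack in the fingers (height (world z) of core_blue_center above 0.088 m and contact force between the fingers and core_blue above 1 N), for 0.1 s.
At the end, for the whole second after the job is handed in: Blue-banded core in the V (centre within 10 mm of the seat lengthwise, 3 mm across and in height, axis within 0.06 rad), 4 to 25 N on each side of the V, cradle down 6 to 14 mm (pointer in the green band), fingers on the core with over 2 N, at rest (x of core_blue_center in the frame of seat between -0.01 and 0.01 m and y of core_blue_center in the frame of seat between -0.003 and 0.003 m and z of core_blue_center in the frame of seat between -0.003 and 0.003 m and angle between the x axis of core_blue_center and the x axis of seat, either way round below 0.06 rad and contact force between core_blue and cheek_left between 4 and 25 N and contact force between core_blue and cheek_right between 4 and 25 N and value of joint cradle between 0.006 and 0.014 m and contact force between the fingers and core_blue above 2 N and linear speed of core_blue below 0.02 m/s); the arm keeps its last pose, push and grip.
It fails at once if another core or bystander is moved by more than 30 mm (distance of any of core_yellow_center, core_white_center, jar, wash_bottle, brush, dish, weight from where it was at the start of the episode above 0.03 m).
It fails at once if the core is dropped or slammed into the V (over 60 N on a side) (contact force between core_blue and cheek_left above 60 N or contact force between core_blue and cheek_right above 60 N).
It also fails if it takes over 40 s, if anything falls off the work surface, if the arm or the gripper's body presses on something with over 40 N, if the wrist force passes 120 N, or if a joint passes its speed limit or range.

## Working session

There is one attempt and no reset: what is moved stays moved. The work goes in short steps, Python scripts to look and compute and a tool call to move; the robot and the scene stay as the last step left them, time stands still between calls to the robot, and variables do not carry over. Pictures are saved under pics/ and viewed, on a budget of 10 in all, crops included, one or two more only if the job needs it, and the job is handed in when it is done.

Besides the shell and the picture viewer there is one more tool, called after "Request:" by a JSON object that holds its "op" and its "data", one argument or row to a line. servo_tool: Moves the arm, as the interface text tells. Its arguments: {"type":"object","properties":{"rows":{"type":"array","items":{"type":"array","items":{"type":"number"}}},"fingers":{"type":"number"}},"required":["rows"]}

```bash
mkdir -p pics; ls; cat > h.py <<'E'
import numpy as np, cv2
from plant import ctrl, viewer
def save(img,n): cv2.imwrite('pics/'+n,cv2.cvtColor(img,cv2.COLOR_RGB2BGR))
def world(c,u,v,d):
    u,v,d=map(np.asarray,(u,v,d))
    p=np.stack([(u-c['cx'])/c['fx']*d,-(v-c['cy'])/c['fy']*d,-d],-1)
    return p@np.array(c['rotation']).T+np.array(c['origin'])
def cloud(n):
    c=viewer.calibration(n); img,d=viewer.snapshot(n)
    v,u=np.mgrid[:384,:512]
    return c,img,d,world(c,u,v,d)
E
python3 - <<'E'
from h import *
print(ctrl.get_obs())
for n in('top','scene'):
    c,i,d,P=cloud(n); save(i,n+'1.png'); np.savez(n+'.npz',i=i,d=d,P=P); print(n,c)
E
```

```text
pics
{'clock': 0.0, 'joint_pos': array([-5.16728286e+01,  2.05897951e+01,  6.33010177e-01, -1.86621814e-02,
       -7.01356584e+01, -1.65079976e+01]), 'qvel': array([-0.0607555 ,  0.00321045,  0.01592771, -0.10901699, -0.00135716,
       -0.07571222]), 'tau': array([ 3.79301548e-05, -5.82715273e+01,  2.93050021e+01,  6.99712828e+00,
        6.71576199e-03, -1.45477657e-04]), 'tool_pos': array([ 0.25065951, -0.6261619 ,  0.20234002]), 'orientation': array([ 1.79906382e+02, -9.44947410e-03, -1.58187174e+02]), 'force': array([-0.71166654,  0.43037039, -0.44217663]), 'moment': array([-0.09212362,  0.01421533,  0.0272537 ]), 'opening': 0.08739550428116585}Traceback (most recent call last):
  File "<stdin>", line 4, in <module>
  File "h.py", line 11, in cloud
    return c,img,d,world(c,u,v,d)
                   ~~~~~^^^^^^^^^
  File "h.py", line 7, in world
    return p@np.array(c['rotation']).T+np.array(c['origin'])
           ~~~~~~~~~~~~~~~~~~~~~~~~~~~^~~~~~~~~~~~~~~~~~~~~~
ValueError: operands could not be broadcast together with shapes (384,512) (3,)
```

```bash
python3 - <<'E'
from plant import viewer
for n in('top','scene','wrist'): print(viewer.calibration(n))
E
sed -i "s/^import numpy.*/&\nfrom scipy.spatial.transform import Rotation as Rn/; s/np.array(c\['rotation'\]).T/Rn.from_euler('xyz',c['rotation'],degrees=True).as_matrix().T/" h.py
python3 - <<'E'
from h import *
for n in('top','scene'):
    c,i,d,P=cloud(n); save(i,n+'1.png'); np.savez(n+'.npz',i=i,d=d,P=P)
    print(n,np.median(P[...,2]),P[100,100],P[190,256],P[350,450])
E
```

```text
{'fx': 493.1849934037808, 'fy': 493.1849934037808, 'cx': 250.5488826612799, 'cy': 198.69053262414977, 'origin': array([ 0.18177692, -0.01726761,  1.94671713]), 'rotation': array([ 10.97345524,   0.37542795, -91.03685792])}
{'fx': 382.1476352831589, 'fy': 382.1476352831589, 'cx': 248.46175150782196, 'cy': 191.49817821067109, 'origin': array([0.95336506, 0.69437405, 0.86179621]), 'rotation': array([ 45.69962803,  -0.75446135, 149.37265754])}
{'fx': 298.21498438663286, 'fy': 298.21498438663286, 'cx': 258.30265346524936, 'cy': 190.88501544157145, 'origin': array([ 0.18548741, -0.65305224,  0.38341818]), 'rotation': array([-15.6518168 ,  -0.12007269, 111.83567154])}
top -0.0021808341968411193 [0.91109822 0.54850094 0.1965303 ] [ 0.59358863 -0.03393348  0.00525516] [-0.0381818  -0.75445625  0.00320104]
scene -0.0017418457723861747 [ 0.77110082 -0.73685379  0.06356465] [ 0.46856262 -0.0541672  -0.00061431] [0.42431478 0.62359725 0.09528182]
```

View pics/top1.png

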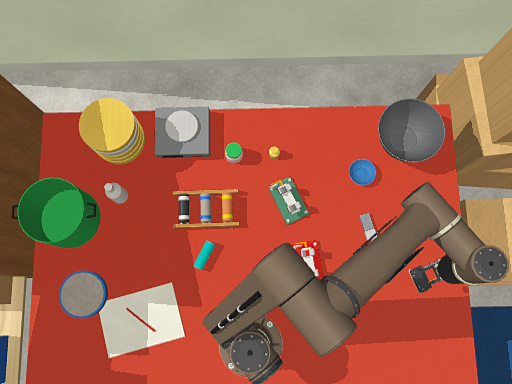

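View pics/scene1.png

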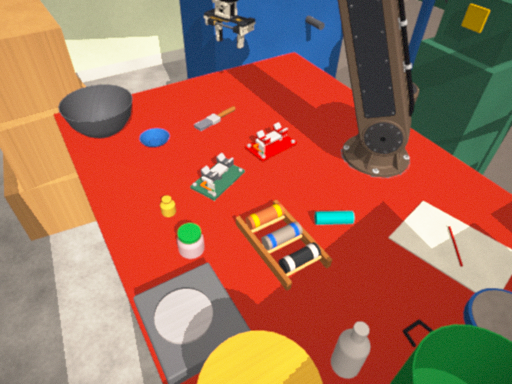

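Top view: the rack is around (205,208) with the blue-banded core in the middle bay. The green stand is at (289,199), and the red decoy is at (310,258).

```bash
python3 - <<'E'
from h import *
def plane(c,uv,z):
    p=world(c,uv[:,0],uv[:,1],np.ones(len(uv))); o=np.array(c['origin']); r=p-o
    return o+r*((z-o[2])/r[:,2])[:,None]
def rep(n,roi,roib):
    f=np.load(n+'.npz'); i,P=f['i'],f['P']; c=viewer.calibration(n)
    hsv=cv2.cvtColor(i,cv2.COLOR_RGB2HSV)
    H,S,V=[hsv[...,k].astype(int) for k in range(3)]
    def m(mask,roi):
        x0,x1,y0,y1=roi; q=np.zeros_like(mask); q[y0:y1,x0:x1]=mask[y0:y1,x0:x1]; return q
    g=m((H>60)&(H<95)&(S>90),roi); v,u=np.nonzero(g)
    w=plane(c,np.c_[u,v].astype(float),.012)
    print(n,'stand',len(u),'z',np.median(P[g][:,2]),cv2.minAreaRect((w[:,:2]*1000).astype(np.float32)))
    b=m((H>98)&(H<125)&(S>90),roib).astype(np.uint8)
    k,l,st,ce=cv2.connectedComponentsWithStats(b)
    for j in range(1,k):
        if st[j,4]>8: print(' blue',st[j,4],ce[j],plane(c,ce[j:j+1],.056)[0],np.median(P[l==j],0))
    x0,x1,y0,y1=roi; return cv2.resize(i[y0:y1,x0:x1],None,fx=7,fy=7,interpolation=cv2.INTER_CUBIC)
a=rep('top',(262,318,172,230),(195,217,185,230))
b=rep('scene',(185,248,145,205),(258,306,218,255))
h=min(a.shape[0],b.shape[0]); save(cv2.resize(np.hstack([a[:h],b[:h]]),(800,390)),'stand.png')
E
```

```text
top stand 550 z 0.011822601724885695 ((548.1521606445312, -161.4001922607422), (166.58778381347656, 98.41948699951172), 25.016429901123047)
 blue 33 [204.45454545 197.27272727] [0.55769399 0.16857255 0.056     ] [0.55725091 0.16939756 0.05956726]
 blue 39 [205.61538462 216.53846154] [0.48140104 0.16408866 0.056     ] [0.4799222  0.1623592  0.05888657]
scene stand 465 z 0.009539669899674807 ((555.9592895507812, -152.66075134277344), (166.2671356201172, 96.83898162841797), 24.952922821044922)
 blue 60 [295.11666667 228.71666667] [0.48688197 0.17924769 0.056     ] [0.48522435 0.1800981  0.05549863]
 blue 67 [272.26865672 239.67164179] [0.56231415 0.17978705 0.056     ] [0.561526   0.18136682 0.05625034]
```

View pics/stand.png

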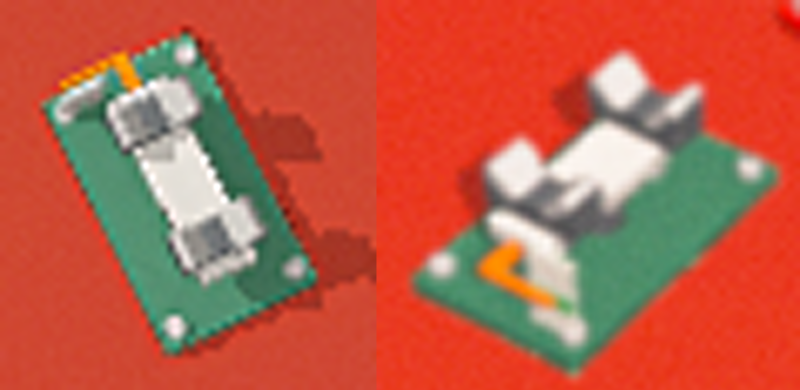

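The stand's yaw is about 25°, with the pointer plate at the +x, +y end. The two views differ by about 1 cm, so I'll refine with the wrist camera on the way, starting with the stand.

Request:
{"op": "servo_tool", "data": {
  "rows": [
    [20,27,2,0,0,0],
    [24,33,2,0,0,0.5],
    [24,33,2,0,0,0.5],
    [24,33,2,0,0,0.5],
    [24,33,2,0,0,0.5]
  ]
}}

```text
clock: 0.57
tool_pos: [0.3674, -0.466, 0.2131]
orientation: [180.0, -0.0, -156.2]
force: [0.9, -0.6, -0.2]
opening: 0.0875
```

Request:
{"op": "servo_tool", "data": {
  "rows": [
    [24,33,2,0,0,0.5],
    [24,33,2,0,0,0.5],
    [24,33,2,0,0,0],
    [24,33,2,0,0,0],
    [24,33,2,0,0,0]
  ]
}}

```text
clock: 0.98
tool_pos: [0.4876, -0.3007, 0.2234]
orientation: [180.0, 0.0, -155.2]
force: [0.9, -1.6, 0.5]
opening: 0.0872
```

Request:
{"op": "servo_tool", "data": {
  "rows": [
    [24,33,0,0,0,0],
    [24,33,0,0,0,0],
    [24,33,0,0,0,0],
    [24,33,0,0,0,0],
    [24,33,0,0,0,0]
  ]
}}

```text
clock: 1.4
tool_pos: [0.6075, -0.1357, 0.2233]
orientation: [180.0, -0.0, -155.2]
force: [0.8, -0.4, 0.2]
opening: 0.0874
```

Request:
{"op": "servo_tool", "data": {
  "rows": [
    [0,0,0,0,0,0],
    [0,0,0,0,0,0],
    [0,0,0,0,0,0]
  ]
}}

```text
clock: 1.65
tool_pos: [0.6066, -0.1373, 0.2227]
orientation: [180.0, -0.1, -155.1]
force: [-0.3, -1.0, -0.9]
opening: 0.0875
```

```bash
python3 - <<'E'
from h import *
o=ctrl.get_obs(); print(o['tool_pos'],o['orientation'],o['joint_pos'],np.abs(o['qvel']).max())
c,i,d,P=cloud('wrist'); save(i,'w_stand.png'); np.savez('w_stand.npz',i=i,d=d,P=P,**c); print(c)
E
```

```text
[ 0.60658449 -0.13729386  0.22273163] [ 1.79973360e+02 -6.15465545e-02 -1.55129777e+02] [ 5.20621926e+00  1.49784909e+01 -4.66835621e+00 -4.64390887e-03
 -7.04200745e+01 -7.03344513e+01] 1.4416172222344577
{'fx': 298.21498438663286, 'fy': 298.21498438663286, 'cx': 258.30265346524936, 'cy': 190.88501544157145, 'origin': array([ 0.54305489, -0.16747123,  0.40386921]), 'rotation': array([-1.56023676e+01, -5.39013499e-02,  1.14895168e+02])}
```

View pics/w_stand.png

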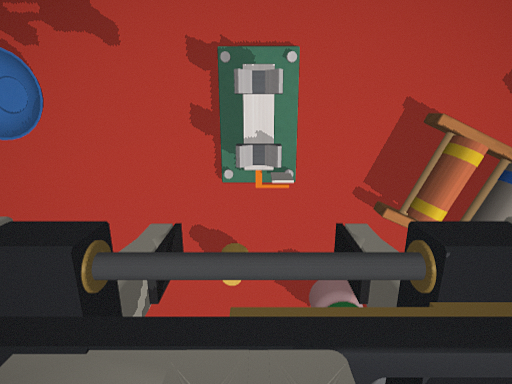

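The wrist view shows the stand at (258,115), with its pointer and band plate at the lower end (272,180). The rack is at the right edge and the jar and weight lie below the fingers.

```bash
cat >> h.py <<'E'
def plane(c,uv,z):
    p=world(c,uv[:,0],uv[:,1],np.ones(len(uv))); o=np.array(c['origin']); r=p-o
    return o+r*((z-o[2])/r[:,2])[:,None]
def hsvm(i,h0,h1,s):
    h=cv2.cvtColor(i,cv2.COLOR_RGB2HSV); return (h[...,0]>=h0)&(h[...,0]<=h1)&(h[...,1]>s)
E
python3 - <<'E'
from h import *
f=np.load('w_stand.npz'); i,P,d=f['i'],f['P'],f['d']; c={k:f[k] for k in('fx','fy','cx','cy','origin','rotation')}
g=hsvm(i,60,95,70); g[:,:200]=0; g[:,310:]=0; g[200:]=0
v,u=np.nonzero(g); w=plane(c,np.c_[u,v].astype(float),.012)
R=cv2.minAreaRect((w[:,:2]*1000).astype(np.float32)); print(R,'z',np.median(P[g][:,2]))
yaw=np.radians(R[2] if R[1][0]>R[1][1] else R[2]-90); o=np.array(R[0])/1000
X=np.array([np.cos(yaw),np.sin(yaw)]);Y=np.array([-X[1],X[0]])
Q=P[:200,200:310].reshape(-1,3); l=np.c_[(Q[:,:2]-o)@X,(Q[:,:2]-o)@Y,Q[:,2]]
for s in(-1,1):
    k=(np.abs(l[:,0]-s*.040)<.010)&(l[:,2]>.03)&(np.abs(l[:,1])<.05)
    for t in np.arange(-.036,.037,.006):
        q=l[k&(np.abs(l[:,1]-t)<.003)]
        if len(q): print(s,round(t,3),len(q),np.round(np.median(q[:,2])*1000,1))
k=(l[:,2]>.045)&(np.abs(l[:,1])<.05)
print(l[k].min(0),l[k].max(0))
for s in(-1,1):
    kk=k&(np.sign(l[:,0])==s); print(s,np.percentile(l[kk,0],[1,99]),np.percentile(l[kk,1],[1,99]))
print('floor z',np.median(P[20:180,120:180,2]))
E
```

```text
((553.9810791015625, -162.14218139648438), (166.9046630859375, 98.16109466552734), 24.942548751831055) z 0.011487300397459016
-1 -0.024 94 71.3
-1 -0.018 125 70.2
-1 -0.012 103 64.4
-1 -0.006 114 59.4
-1 -0.0 94 59.2
-1 0.006 115 59.4
-1 0.012 120 64.3
-1 0.018 122 70.3
-1 0.024 87 71.0
1 -0.024 71 71.0
1 -0.018 100 70.3
1 -0.012 92 64.2
1 -0.006 85 59.5
1 -0.0 85 59.1
1 0.006 101 59.5
1 0.012 86 64.1
1 0.018 102 70.0
1 0.024 74 71.0
[-0.05888361 -0.02585193  0.04502235] [0.07398024 0.04162275 0.40386921]
-1 [-0.05862535 -0.00055556] [-0.02528857  0.02499555]
1 [0.00060996 0.07325309] [-0.0249182   0.03679241]
floor z -0.0005553579107243911
```

The stand fits well and the V profile is symmetric: seat at (0.554, -0.162), yaw 24.9°. Next I'll look at the rack from above.

Request:
{"op": "servo_tool", "data": {
  "rows": [
    [-2,30,0,0,0,-2.9],
    [-2,38,0,0,0,-2.9],
    [-2,40,0,0,0,-2.9],
    [-2,40,0,0,0,-2.9],
    [-2,40,0,0,0,-2.9]
  ]
}}

```text
clock: 2.12
tool_pos: [0.5962, 0.0503, 0.2238]
orientation: [180.0, 0.0, -170.0]
force: [2.0, 0.7, 0.2]
opening: 0.0876
```

Request:
{"op": "servo_tool", "data": {
  "rows": [
    [-2,40,0,0,0,-2.9],
    [-2,40,0,0,0,-2.9],
    [-2,39,0,0,0,-2.9],
    [0,0,0,0,0,0],
    [0,0,0,0,0,0]
  ]
}}

```text
clock: 2.53
tool_pos: [0.5905, 0.17, 0.2233]
orientation: [180.0, -0.0, -178.3]
force: [-0.2, -1.2, -0.4]
opening: 0.088
```

```bash
python3 - <<'E'
from h import *
o=ctrl.get_obs(); print(o['tool_pos'],o['orientation'],o['joint_pos'],np.abs(o['qvel']).max())
c,i,d,P=cloud('wrist'); save(i,'w_rack.png'); np.savez('w_rack.npz',i=i,d=d,P=P,**c)
b=hsvm(i,98,125,90).astype(np.uint8); b[215:]=0
k,l,st,ce=cv2.connectedComponentsWithStats(b)
for j in range(1,k):
    if st[j,4]>40: print('blue',st[j],ce[j],plane(c,ce[j:j+1],.060)[0],np.median(P[l==j],0),P[l==j][:,2].max())
E
```

```text
[0.59050858 0.17004876 0.22326103] [ 1.79998335e+02 -4.14547811e-03 -1.78293015e+02] [ 3.42494084e+01  1.42179687e+01 -5.62392885e+00 -3.86279424e-03
 -7.01607015e+01 -1.22541113e+02] 2.187070115720109
blue [241  69  35  15 481] [257.98960499  75.82120582] [0.48720651 0.16709244 0.06      ] [0.48703519 0.1671185  0.05859198] 0.4043331778683302
blue [241 139  33  14 400] [256.9575 145.8675] [0.56273207 0.16816523 0.06      ] [0.56297738 0.16823559 0.05844052] 0.4043331778683302
```

View pics/w_rack.png

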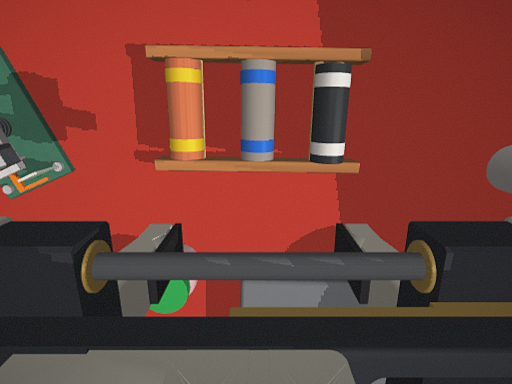

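Blue-banded core: centre (0.525, 0.168), yaw about 0.8°, bands at (258,76) and (257,146). Fully open fingers would touch the neighbouring cores, so I'll open to only 62 mm.

Request:
{"op": "servo_tool", "data": {
  "fingers": 62,
  "rows": [
    [-13,-0.5,-22,0,0,-0.2],
    [-13,-0.5,-22,0,0,-0.2],
    [-13,-0.5,-22,0,0,-0.2],
    [-13,-0.5,-22,0,0,-0.2],
    [-13.5,-0.4,-15,0,0,-0.1]
  ]
}}

```text
clock: 3.0
tool_pos: [0.5242, 0.1642, 0.1186]
orientation: [-180.0, -0.1, -179.5]
force: [-0.4, -0.2, -0.1]
opening: 0.0634
```

Request:
{"op": "servo_tool", "data": {
  "rows": [
    [0,0,-12,0,0,0],
    [0,0,0,0,0,0],
    [0,0,0,0,0,0]
  ]
}}

```text
clock: 3.25
tool_pos: [0.5256, 0.1653, 0.1085]
orientation: [-180.0, -0.0, -179.4]
force: [0.2, 0.3, 0.0]
opening: 0.0618
```

```bash
python3 - <<'E'
from h import *
o=ctrl.get_obs(); print(o['clock'],o['tool_pos'],o['orientation'],o['opening'],np.abs(o['qvel']).max())
c,i,d,P=cloud('wrist'); save(i,'w_pre.png')
E
```

```text
3.25 [0.52559833 0.16529842 0.10852335] [-1.79969060e+02 -1.05963744e-02 -1.79369787e+02] 0.06182056190894659 1.8188180199676447
```

View pics/w_pre.png

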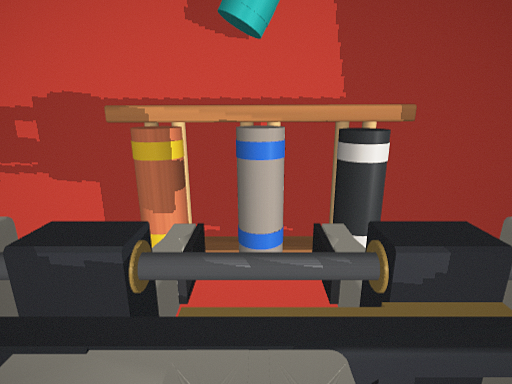

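The fingers (midline about column 258) straddle the core (about 261) and clear both neighbours. I'll shift +2 mm in y and descend.

Request:
{"op": "servo_tool", "data": {
  "rows": [
    [0,2,-15,0,0,0],
    [0,0,-22,0,0,0],
    [0,0,-22,0,0,0],
    [0,0,-17,0,0,0],
    [0,0,-10,0,0,0]
  ]
}}

```text
clock: 3.72
tool_pos: [0.5257, 0.1684, 0.0215]
orientation: [-180.0, -0.0, -179.3]
force: [0.1, 0.4, -0.4]
opening: 0.0622
```

Request:
{"op": "servo_tool", "data": {
  "fingers": 30,
  "rows": [
    [0,0,0,0,0,0],
    [0,0,0,0,0,0],
    [0,0,0,0,0,0],
    [0,0,0,0,0,0],
    [0,0,0,0,0,0]
  ]
}}

```text
clock: 4.13
tool_pos: [0.5262, 0.1676, 0.0241]
orientation: [-179.9, 0.1, -179.2]
force: [3.9, -9.5, 4.1]
opening: 0.0362
```

Request:
{"op": "servo_tool", "data": {
  "rows": [
    [0,0,0,0,0,0],
    [0,0,0,0,0,0],
    [0,0,2,0,0,0],
    [0,0,4,0,0,0],
    [0,0,4,0,0,0]
  ]
}}

```text
clock: 4.55
tool_pos: [0.5252, 0.1691, 0.0327]
orientation: [180.0, -0.0, -179.3]
force: [0.8, 0.2, -3.1]
opening: 0.0358
```

Request:
{"op": "servo_tool", "data": {
  "rows": [
    [0,0,10,0,0,0],
    [0,0,20,0,0,0],
    [0,0,25,0,0,0],
    [0,0,25,0,0,0],
    [0,0,25,0,0,0]
  ]
}}

```text
clock: 4.97
tool_pos: [0.5251, 0.1691, 0.1392]
orientation: [180.0, 0.0, -179.3]
force: [0.6, -0.7, -4.2]
opening: 0.0363
```

Request:
{"op": "servo_tool", "data": {
  "rows": [
    [0,0,15,0,0,0],
    [0,0,5,0,0,0],
    [0,0,0,0,0,0]
  ]
}}

```text
clock: 5.22
tool_pos: [0.5259, 0.1696, 0.1591]
orientation: [179.9, 0.1, -179.3]
force: [-1.2, 0.1, -3.7]
opening: 0.0358
```

```bash
python3 - <<'E'
from h import *
o=ctrl.get_obs(); print(o['clock'],o['tool_pos'],o['orientation'],o['opening'],o['force'])
c,i,d,P=cloud('wrist'); save(i,'w_lift.png')
b=hsvm(i,98,125,90).astype(np.uint8)
k,l,st,ce=cv2.connectedComponentsWithStats(b)
for j in range(1,k):
    if st[j,4]>60: print('blue',st[j],ce[j],np.median(P[l==j],0))
E
```

```text
5.2167 [0.52589299 0.16959668 0.15910082] [ 1.79882045e+02  1.47069708e-01 -1.79268428e+02] 0.03578675713117332 [-1.16267438  0.05941674 -3.72584562]
blue [ 222  154   74   34 1970] [258.54416244 171.58375635] [0.48649226 0.16945186 0.19382385]
blue [226 280  65  27 974] [258.28644764 297.99075975] [0.5604789  0.17034521 0.19302801]
```

View pics/w_lift.png

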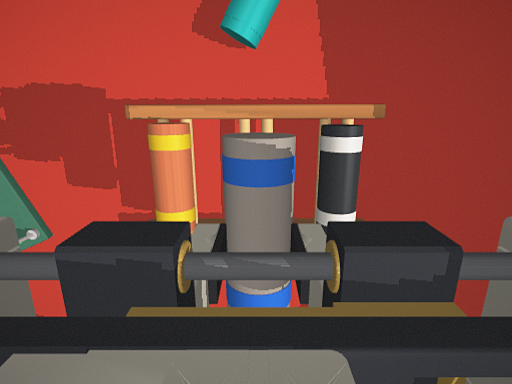

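The core is held level (bands at z 0.193 and 0.194) and centred in the fingers. The other two cores are still in the rack. Carrying it over the cradle now.

Request:
{"op": "servo_tool", "data": {
  "rows": [
    [1.5,-18,0,0,0,1.5],
    [3.5,-36,0,0,0,2.6],
    [3.5,-38,0,0,0,2.7],
    [3.5,-38,0,0,0,2.7],
    [3.5,-38,0,0,0,2.7]
  ]
}}

```text
clock: 5.68
tool_pos: [0.5396, -0.0006, 0.1555]
orientation: [180.0, -0.2, -166.9]
force: [1.6, 0.1, -4.1]
opening: 0.0359
```

Request:
{"op": "servo_tool", "data": {
  "rows": [
    [3.5,-38,0,0,0,2.7],
    [3.5,-38,0,0,0,2.7],
    [3.5,-38,0,0,0,2.7],
    [2,-34,0,0,0,2.6],
    [1,-15.3,0,0,0,1.3]
  ]
}}

```text
clock: 6.1
tool_pos: [0.553, -0.1657, 0.1551]
orientation: [179.9, -0.2, -155.1]
force: [1.0, -0.1, -2.5]
opening: 0.0364
```

Request:
{"op": "servo_tool", "data": {
  "rows": [
    [0,0,0,0,0,0],
    [0,0,0,0,0,0],
    [0,0,-10,0,0,0],
    [0,0,-10,0,0,0],
    [0,0,0,0,0,0]
  ]
}}

```text
clock: 6.52
tool_pos: [0.5525, -0.161, 0.134]
orientation: [179.8, -0.2, -155.1]
force: [-0.6, -0.3, -4.0]
opening: 0.0357
```

```bash
python3 - <<'E'
from h import *
T=np.zeros(3)
for _ in range(3):
    o=ctrl.get_obs(); T+=o['tool_pos']/3
    c,i,d,P=cloud('wrist')
print(o['clock'],T,o['tool_pos'],o['orientation'],o['opening'],o['force'])
save(i,'w_above.png')
b=hsvm(i,98,125,90).astype(np.uint8); k,l,st,ce=cv2.connectedComponentsWithStats(b)
for j in range(1,k):
    if st[j,4]>60: print('blue',st[j],ce[j],np.median(P[l==j],0))
c,i,d,P=cloud('scene'); np.savez('scene2.npz',i=i,d=d,P=P)
save(np.hstack([cv2.resize(i[110:230,160:280],(400,400),interpolation=cv2.INTER_CUBIC),cv2.resize(cv2.imread('pics/w_above.png')[...,::-1],(400,400))]),'above.png')
E
```

```text
6.6167 [ 0.5530716  -0.16126126  0.1351153 ] [ 0.55372684 -0.16149469  0.13619104] [ 1.79950330e+02 -1.09670289e-01 -1.55012694e+02] 0.03581698373128935 [ 0.26181772  0.54887603 -3.70480872]
blue [ 222  154   74   34 1987] [258.62053347 171.54554605] [ 0.51833891 -0.17840503  0.17100524]
blue [226 280  65  27 966] [258.2826087  298.10766046] [ 0.58494271 -0.14800759  0.17012532]
```

View pics/above.png

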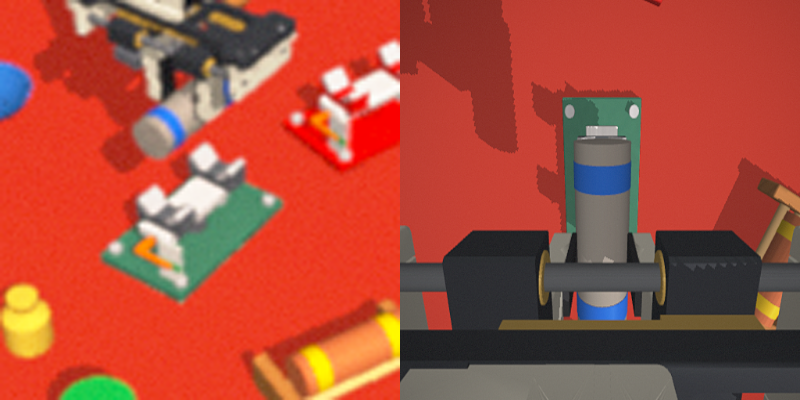

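In the wrist frame the core is 0.2 mm off the seat across and about 1 mm short lengthwise. I'll correct that and descend.

Request:
{"op": "servo_tool", "data": {
  "rows": [
    [1,0.4,-10,0,0,0],
    [0,0,-18,0,0,0],
    [0,0,-18,0,0,0],
    [0,0,-10,0,0,0],
    [0,0,-4,0,0,0]
  ]
}}

```text
clock: 7.13
tool_pos: [0.5542, -0.1618, 0.0752]
orientation: [179.9, -0.1, -155.1]
force: [-1.0, -0.4, -3.7]
opening: 0.0359
```

Request:
{"op": "servo_tool", "data": {
  "rows": [
    [0,0,-2,0,0,0],
    [0,0,-2,0,0,0],
    [0,0,-1,0,0,0],
    [0,0,-1,0,0,0],
    [0,0,-1,0,0,0]
  ]
}}

```text
clock: 7.55
tool_pos: [0.5558, -0.1619, 0.0709]
orientation: [-180.0, 0.1, -155.1]
force: [-0.4, -0.0, -3.5]
opening: 0.0359
```

Request:
{"op": "servo_tool", "data": {
  "rows": [
    [0,0,-1,0,0,0],
    [0,0,-1,0,0,0],
    [0,0,-1,0,0,0],
    [0,0,-1,0,0,0],
    [0,0,0,0,0,0]
  ]
}}

```text
clock: 7.97
tool_pos: [0.5552, -0.1619, 0.0661]
orientation: [180.0, -0.0, -155.1]
force: [-0.1, -0.5, -2.6]
opening: 0.0361
```

Request:
{"op": "servo_tool", "data": {
  "rows": [
    [0,0,-1,0,0,0],
    [0,0,-1,0,0,0],
    [0,0,0,0,0,0]
  ]
}}

```text
clock: 8.22
tool_pos: [0.5555, -0.1619, 0.0645]
orientation: [-180.0, 0.0, -155.1]
force: [-0.6, 0.4, -1.6]
opening: 0.0361
```

Request:
{"op": "servo_tool", "data": {
  "rows": [
    [0,0,-1,0,0,0],
    [0,0,-1,0,0,0],
    [0,0,0,0,0,0]
  ]
}}

```text
clock: 8.47
tool_pos: [0.5555, -0.1619, 0.0633]
orientation: [-180.0, 0.0, -155.1]
force: [-4.3, 3.1, 9.5]
opening: 0.0361
```

Contact is at about z 0.064. There is some side force towards the V's +y, so I'll relieve it by 0.5 mm while pressing on.

Request:
{"op": "servo_tool", "data": {
  "rows": [
    [-0.2,0.5,-1,0,0,0],
    [0,0,-1,0,0,0],
    [0,0,0,0,0,0]
  ]
}}

```text
clock: 8.72
tool_pos: [0.5555, -0.1616, 0.0617]
orientation: [-179.9, 0.0, -155.0]
force: [-4.9, 1.6, 10.6]
opening: 0.0363
```

Request:
{"op": "servo_tool", "data": {
  "rows": [
    [0,0,-1,0,0,0],
    [0,0,-1,0,0,0],
    [0,0,0,0,0,0]
  ]
}}

```text
clock: 8.97
tool_pos: [0.5555, -0.1616, 0.0598]
orientation: [-179.9, 0.1, -155.0]
force: [-5.3, 2.2, 11.3]
opening: 0.0361
```

```bash
python3 - <<'E'
from h import *
o=ctrl.get_obs(); F=o['force']; print(o['clock'],o['tool_pos'],F,o['moment'],'along',F[:2]@[.907,.4215],'across',F[:2]@[-.4215,.907])
E
```

```text
8.9667 [ 0.55554975 -0.16159221  0.05983399] [-5.2833624   2.18436528 11.28158944] [ 0.83208788  1.83336917 -0.03381785] along -3.8712997341417994 across 4.20815655725767
```

Request:
{"op": "servo_tool", "data": {
  "rows": [
    [-0.7,0.3,-1,0,0,0],
    [0,0,-1,0,0,0],
    [0,0,-1,0,0,0],
    [0,0,0,0,0,0]
  ]
}}

```text
clock: 9.3
tool_pos: [0.5555, -0.1614, 0.0573]
orientation: [-179.9, 0.1, -155.0]
force: [-4.5, 2.7, 12.7]
opening: 0.0361
```

Request:
{"op": "servo_tool", "data": {
  "rows": [
    [-0.3,0.4,-1,0,0,0],
    [0,0,-1,0,0,0],
    [0,0,-1,0,0,0],
    [0,0,0,0,0,0]
  ]
}}

```text
clock: 9.63
tool_pos: [0.5555, -0.1612, 0.0547]
orientation: [-179.9, 0.1, -155.0]
force: [-4.3, 1.0, 15.9]
opening: 0.036
```

```bash
python3 - <<'E'
from h import *
for _ in range(2):
    o=ctrl.get_obs(); F=o['force']; print(o['clock'],o['tool_pos'],o['orientation'],F,o['moment'],'along',F[:2]@[.907,.4215],'across',F[:2]@[-.4215,.907])
    c,i,d,P=cloud('wrist')
b=hsvm(i,98,125,90).astype(np.uint8); k,l,st,ce=cv2.connectedComponentsWithStats(b)
for j in range(1,k):
    if st[j,4]>60: print('blue',st[j],ce[j],np.median(P[l==j],0))
save(i,'w_press.png')
c,i,d,P=cloud('scene')
save(np.hstack([cv2.resize(i[150:210,185:245],(400,400),interpolation=cv2.INTER_CUBIC),cv2.resize(cv2.imread('pics/w_press.png')[...,::-1],(400,400))]),'press.png')
E
```

```text
9.6333 [ 0.55551657 -0.16124343  0.05465673] [-1.79864883e+02  1.32036002e-01 -1.55014289e+02] [-4.30180019  0.98800412 15.86885956] [0.3515925  1.71385116 0.03859421] along -3.485289040810544 across 2.709328513877356
9.6833 [ 0.55549545 -0.16123043  0.05471485] [-1.79865665e+02  1.29419189e-01 -1.55014483e+02] [-3.92566758  0.31410234 14.98274304] [ 0.38156243  1.69445987 -0.08447351] along -3.428186360824225 across 1.939559703302986
blue [ 222  154   74   34 1989] [258.3338361  171.81297134] [ 0.52004655 -0.17816323  0.08982292]
blue [226 280  66  27 974] [258.09137577 297.97946612] [ 0.58661256 -0.14783055  0.08868068]
```

View pics/press.png

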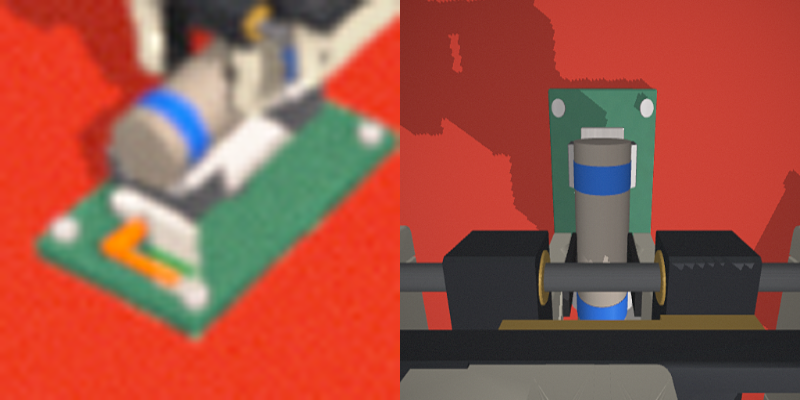

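The core lies in the V with the orange pointer across the green band (crop, about (170,265)). Three estimates of cradle travel agree on 8–9 mm: force, TCP drop and band height. I'll let it settle briefly, then check and hand in.

Request:
{"op": "servo_tool", "data": {
  "rows": [
    [0,0,-0.5,0,0,0],
    [0,0,0,0,0,0],
    [0,0,0,0,0,0],
    [0,0,0,0,0,0],
    [0,0,0,0,0,0]
  ]
}}

```text
clock: 10.2
tool_pos: [0.5555, -0.1612, 0.0544]
orientation: [-179.9, 0.1, -155.0]
force: [-4.8, 1.0, 15.5]
opening: 0.0358
```

```bash
python3 - <<'E'
from h import *
o=ctrl.get_obs(); F=o['force']; print(o['clock'],o['tool_pos'],F,o['opening'],np.abs(o['qvel']).max(),'across',F[:2]@[-.4215,.907])
ok=11<F[2]<19 and abs(F[:2]@[-.4215,.907])<6 and abs(o['tool_pos'][2]-.0542)<.002
print(ok)
if ok: print(ctrl.close_job())
E
```

```text
10.2 [ 0.55553513 -0.16121403  0.05436886] [-4.7619882   0.95657206 15.49329701] 0.035824772571406746 0.08878988008298759 across 2.8747888850355525
True
the job is handed in; nothing more can be done
None
```

I lifted the blue-banded core out of the middle bay, laid it in the V of the green stand's cradle, and pressed it down. The job was handed in at 10.2 s with the fingers still holding the core. No verdict is reported.

**Last checks:**
- **Cradle travel:** about 8 mm from the push of 15.5 N, and about 9 to 9.5 mm from the tool drop and the band height. All are inside the 6–14 mm band, and the pointer lay across the green band in the picture. That picture was taken before the final 0.5 mm of press.
- **Position:** the core was within about 1 mm of the seat lengthwise and across, and its axis was aligned to within about 1°. It did not slip measurably in the fingers.
- **Load on the V:** a side force of about 2.9 N across the V remained. I estimate that puts about 11 N on one side and 15 N on the other, both within 4 to 25 N.
- **At rest:** joint speeds were near zero.

**Disagreements:**
- **Camera views:** the first scene and top views differed by about 1 cm, so I used the wrist-camera measurements instead.
- **Finger opening:** it read 36 mm on the 40 mm core. I put that down to soft pads, but did not confirm it.
- **Lengthwise force:** about 4 N lengthwise remained at the end.

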